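# Puff the drilling jig clean and hold its cam clamp at full lift

## Robot

A 7-joint arm with a two-finger parallel gripper is mounted at the origin on the work surface. World frame = base frame: x ahead of the robot, y to its left, z up, the work surface at z = 0. Lengths are in m, angles in rad, forces in N, time in s.
With the tool pointing down it reaches from about 0.4 to 0.875 m from the base axis. Payload 6.5 kg.
Tool frame: the origin (TCP) lies where the fingers leave the gripper's body, on its centre line; the fingertips stand 73 mm ahead of it and the grasp point (between the pads) lies 54 mm ahead of it; x points along the fingers, y is the direction in which the jaws open and shut, and the axes are right-handed (so a half turn about x gives the same grasp; the last joint's range is limited). The gripper opens to 85 mm and grips with 20 to 120 N. Pads are 22 mm wide; open, the fingers measure 114 mm over their backs; the gripper's body (76 mm by 85 mm) begins 54 mm behind the grasp point. The pads swing forward as they close: fully open they stand 13 mm farther back than shut.
Start: joints at [-1.362, 0.536, -0.004, 1.538, 0.003, 1.067, -0.071], TCP at [0.176, 0.626, 0.304] pointing down, gripper open.
Joint ranges: [-2.7, 2.7], [-0.37, 2.16], [-1.27, 1.26], [0.24, 2.4], [-1.31, 4.45], [0.19, 1.91], [-2.76, 2.76]. Speed limits (rad/s): [2.39, 2.39, 3.14, 3.14, 3.14, 3.14, 3.14].

## Interface

Orientations are given as a rotation vector (axis times angle).
In Python, from station import robot gives the robot as it stands.
- The arm moves only by the tool step_arm, never from a script. Its argument "commands" is one flat list of numbers, 7 for each row, row after row: the finger opening in m, from 0 to 0.0854, then the shift along the tool's x, y, z in m, then the turn, a rotation vector about the tool's x, y, z in rad. A call has 1 to 20 rows; each row is the pose to reach, as a shift and turn from the pose commanded when the call began, along the tool's axes at that moment; what a row does not reach only later rows make up. A row lasts 1/12 s, in which the tool goes at most 41.7 mm and 7.16 degrees, less where a joint would pass 70% of its speed; a pose out of reach is approached as far as the arm can. A call with a gripper value outside its range is refused whole. The fingers move at their own pace and stop on an object; the grip force is fixed at half the most. Time passes only in rows, so rows that repeat a pose let the fingers close. It gives the time, the measured TCP pose, the force and the opening at its end, in the units of the state.
- robot.state(): the state, without advancing time (a new reading comes with each control period).
- robot.camera(name): name is "scene" or "top"; returns (picture, depth): 420x560x3 uint8, blue, green, red; 420x560 float32, m along the optical axis (not along the pixel's ray), 0 where there is no reading.
- robot.camera_info(name): a dict with "fx", "fy", "cx", "cy" (pixels), "k1" (the pictures are not rectified: a ray, as slopes to the right and down, at radius r is drawn at 1 + k1 r^2 times it, then the intrinsics apply), "world_from_camera" (4x4, takes a point from camera to world coordinates). Camera axes: x right, y down, z forward; pixel columns grow to the right and rows downward; lengths in m; the calibration is good to about 2 mm. A picture is of the moment at which its call begins. camera_info takes no time and is no camera call.
- robot.close_job(): hands the job in, once; it reports no verdict.
The state is a dict: "time": time; "joints": joint angles; "joint_vel": joint speeds; "joint_torque": joint torques, N m; "eef_pos": TCP position; "tcp_rot": TCP orientation; "contact_force": force on the tool from outside, world axes, zero at the start; "ft_torque": the same for the moment, N m; "opening": opening from 0.0 (shut) to 1.0 (fully open).
Only numpy, scipy, OpenCV 4.12 (cv2) and the standard library are available. Lean on these libraries where they do the work, as an engineer would, in place of code of your own. Each camera call takes 0.05 s, during which the arm holds its last target.

## Task

Give the drilling jig a puff of air: squeeze the orange trigger of the bracket-mounted air gun all the way in, then let it spring fully back. Then swing the jig's red-knobbed cam lever up to the cam's highest lift point (lever upright), so that the bed is fully raised and the wooden board is pressed up under the sprung steel foot, and finish while still holding the lever there; it springs down if let go. Leave the spanner, the tin and the wood block where they are.

Things in the scene. Friction and masses are not known exactly. Their poses are not given: they have to be found in the camera images.
- gun: Air gun fixed upside down in a dark steel bracket (foot 110 x 90 mm, screwed down): silver barrel 55 mm above the bench, black grip upright above it. Origin: on the bench; x = the way the nozzle points (tip at x +110 mm), z up. Grip, rigid: x -26 to 0, y -12 to 12, z 60 to 165 mm. The orange trigger stands before the grip (+x side), 14 mm gap.
- squeeze_point (a point): Fixed point on the gun, 130 mm above the bench, midway between grip back and trigger front when fully squeezed (each then 19 mm away along the gun's x). Fingers from above, one behind the grip, one before the trigger, closing along the gun's x about it, squeeze the trigger. At rest: 49 mm across here (grip back 19 mm behind, trigger front 30 mm ahead). Axes as gun.
- trigger_pad (a point): Middle of the pressing (front, +x) face of the trigger, 60 mm from its hinge; the trigger is an orange plastic bar 9 mm thick, 20 mm wide, 78 mm long, its hinge at its lower end 70 mm above the bench, its free upper end at 148 mm.
- trigger (a joint): Trigger angle in rad: 0 released (upright), 0.20 fully squeezed against its stop (pad moves about 12 mm towards the grip). A spring returns it; full squeeze takes about 7 N at the pad.
- jig: Cam-lift drilling jig screwed to the bench: grey base 200 x 170 x 12 mm, aluminium bed with the board, steel column on the left (+y) with a grey arm (135 to 160 mm high, foot's stem to 178) carrying the sprung foot, cam lever on the right (-y). Origin: on the bench under the bed's centre; z up; the lever at rest points to -x and swings in the plane y = -100 mm.
- cam_axis (a point): Centre of the lever's pivot, in the lever's plane, 46 mm above the bench, at x -20, y -100 mm on the jig; the pivot axis is the jig's y. It does not move.
- knob (a point): Centre of the red knob at the lever's end, 100 mm from the pivot: a cylinder 30 mm in diameter, 28 mm long along the jig's y, flat ends (pinch across them). The lever bar behind it is 9 mm wide, 15 mm deep. At rest the knob is on the jig's -x side, 72 mm above the bench; with the lever upright it is straight above the pivot, 146 mm up.
- lever (a joint): Lever angle in rad: 0 at rest (lever 15 degrees above level, pointing to the jig's -x); grows as the knob rises; at 1.309 the lever stands upright and the cam is at its highest lift; beyond that (to a stop at 1.9) the bed sinks again. A spring always pulls it back to 0: about 5 N at the knob at rest, 6 N when upright.
- bed (a joint): Height of the bed above its rest in m, driven by the cam: 0 at rest, 0.012 at the highest lift.
- foot: Sprung steel pressure foot, 28 mm across, hanging from the arm above the board. Origin: centre of its underside, at rest 8 mm above the board's top; the raised board pushes it up 4 mm against its spring (about 9 N).
- board: Loose wooden board 106 x 68 x 18 mm, 90 g, lying between low rims on the bed. Origin: centre of its underside. It rides up with the bed; it is not to be handled.
- spanner: Loose steel spanner lying on the bench, about 180 mm long (origin on its underside). Leave alone.
- tin: Loose green tin, 72 mm diameter, 90 mm high, standing on the bench (origin: centre of its underside). Leave alone.
- offcut: Loose wood block 120 x 50 x 36 mm on the bench (origin: centre of its underside). Leave alone.
Things that resemble listed ones, but are neither listed nor needed, are in the scene too. There is more than one size of the gun; the one meant has the size given above.

How it is judged:
On the way, in this order (a step that is already met when the one before it is completed fails the run):
1. the trigger is squeezed all the way in (value of joint trigger above 0.16 rad), for 0.2 s.
2. the trigger has sprung back (value of joint trigger below 0.03 rad), for 0.2 s.
3. the cam lever has raised the bed to its highest lift (value of joint bed above 0.0117 m), for 0.2 s.
At the end, for the whole second after the job is handed in: The bed is within 0.3 mm of its 12 mm highest lift (lever within about 0.19 rad of upright), held there by the robot pushing on the lever with over 1 N, the board pressed against the sprung foot with over 4 N, and the trigger released (value of joint bed above 0.0117 m and value of joint lever between 1.1 and 1.52 rad and contact force between any of the fingers, the arm and jig above 1 N and contact force between board and foot above 4 N and value of joint trigger below 0.03 rad); the arm keeps its last pose, push and grip.
It fails at once if the spanner was moved by more than 20 mm (distance of spanner from where it was at the start of the episode above 0.02 m).
It fails at once if the tin was moved by more than 20 mm (distance of tin from where it was at the start of the episode above 0.02 m).
It fails at once if the wood block was moved by more than 20 mm (distance of offcut from where it was at the start of the episode above 0.02 m).
It also fails if it takes over 51 s, if anything falls off the work surface, if the arm or the gripper's body presses on something with over 40 N, if the wrist force passes 120 N, or if a joint passes its speed limit or range.

## Working session

There is one attempt and no reset: what is moved stays moved. The work goes in short steps, Python scripts to look and compute and a tool call to move; the robot and the scene stay as the last step left them, time stands still between calls to the robot, and variables do not carry over. Pictures are saved under pics/ and viewed, and the job is handed in when it is done.

Besides the shell and the picture viewer there is one more tool, called after "Emit:" by a JSON object that holds its "method" and its "body", one argument or row to a line. step_arm: Moves the arm, as the interface text tells. Its arguments: {"type":"object","properties":{"commands":{"type":"array"}},"required":["commands"]}

```bash
mkdir -p pics; ls; python3 - <<'E'
from station import robot
import cv2,numpy as np
for n in("scene","top"):
    p,d=robot.camera(n); cv2.imwrite(f"pics/{n}0.png",p); np.save(f"pics/{n}0.npy",d)
    print(n,robot.camera_info(n))
print(robot.state())
E
```

```text
pics
scene {'fx': 400.0235710091388, 'fy': 400.0235710091388, 'cx': 283.76084651079793, 'cy': 206.49297781487837, 'k1': -0.03707027360985466, 'world_from_camera': array([[ 0.36781959,  0.62603604, -0.68759554,  1.31324879],
       [ 0.9297059 , -0.23257996,  0.28557574, -0.19496632],
       [ 0.01885976, -0.74430198, -0.66757686,  0.86466877],
       [ 0.        ,  0.        ,  0.        ,  1.        ]])}
top {'fx': 386.79081029468887, 'fy': 386.79081029468887, 'cx': 290.3542595287122, 'cy': 205.38816758275118, 'k1': -0.042050752329370784, 'world_from_camera': array([[ 0.00802357, -0.98477903,  0.17362568,  0.31387562],
       [-0.9999471 , -0.00678408,  0.00773114,  0.14369391],
       [-0.00643557, -0.17367853, -0.98478137,  1.18711247],
       [ 0.        ,  0.        ,  0.        ,  1.        ]])}
{'time': 0.1, 'joints': array([-1.36217471,  0.53710299, -0.00446752,  1.53876171,  0.00261386,
        1.06730465, -0.07118626]), 'joint_vel': array([ 0.00049457, -0.00233896, -0.00080389, -0.00185012, -0.00171641,
        0.00065944,  0.00028513]), 'joint_torque': array([ 2.69652504e-03, -5.84562886e+01,  1.05236147e+00, -2.59775358e+01,
        1.27522310e-02,  4.59107920e-03,  4.72499573e-05]), 'eef_pos': array([0.17626325, 0.62517405, 0.3030971 ]), 'tcp_rot': array([ 0.21439862,  1.56012115, -0.21686729]), 'contact_force': array([-0.06654193, -0.34415679, -0.32765842]), 'ft_torque': array([-0.00630873,  0.02243985,  0.05701101]), 'opening': 0.9988241522507189}
```

View pics/scene0.png

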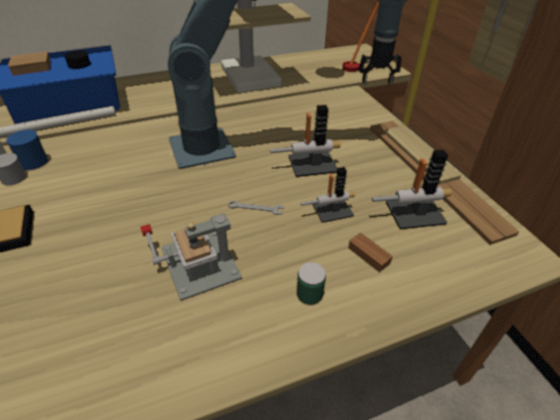

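View pics/top0.png

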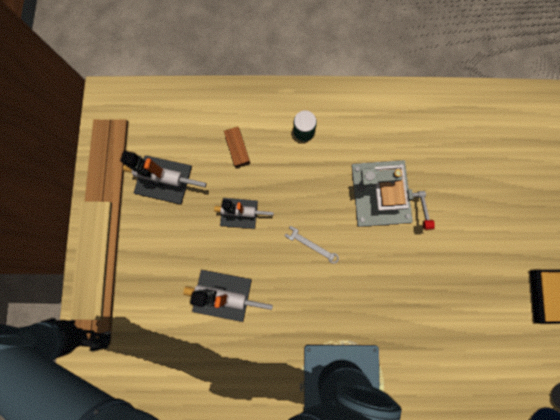

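```bash
cat > h.py <<'E'
import numpy as np,cv2
from station import robot
def ray(n,u,v):
    i=robot.camera_info(n); x=(u-i['cx'])/i['fx']; y=(v-i['cy'])/i['fy']
    a,b=x,y
    for _ in range(20):
        s=1+i['k1']*(a*a+b*b); a,b=x/s,y/s
    T=i['world_from_camera']; return T[:3,3],T[:3,:3]@np.array([a,b,1.])
def onz(n,u,v,z):
    o,d=ray(n,u,v); return o+d*(z-o[2])/d[2]
def cloud(n,D):
    i=robot.camera_info(n); h,w=D.shape
    v,u=np.mgrid[:h,:w].astype(float); x=(u-i['cx'])/i['fx']; y=(v-i['cy'])/i['fy']; a,b=x,y
    for _ in range(20):
        s=1+i['k1']*(a*a+b*b); a,b=x/s,y/s
    T=i['world_from_camera']; P=np.stack([a*D,b*D,D],-1)@T[:3,:3].T+T[:3,3]; P[D<=0]=np.nan; return P
def proj(n,p):
    i=robot.camera_info(n);T=i['world_from_camera'];q=T[:3,:3].T@(np.asarray(p)-T[:3,3]);a,b=q[0]/q[2],q[1]/q[2];s=1+i['k1']*(a*a+b*b)
    return i['cx']+i['fx']*a*s,i['cy']+i['fy']*b*s
def crop(src,out,u0,v0,u1,v1,k):
    p=cv2.imread(src)[v0:v1,u0:u1]; cv2.imwrite(out,cv2.resize(p,None,fx=k,fy=k,interpolation=cv2.INTER_CUBIC))
E
python3 - <<'E'
from h import *
crop("pics/top0.png","pics/guns.png",110,140,290,330,3.1) if 0 else crop("pics/top0.png","pics/guns.png",110,140,290,330,3)
crop("pics/top0.png","pics/jig.png",340,150,450,240,7)
crop("pics/scene0.png","pics/guns_s.png",270,90,460,240,4)
crop("pics/scene0.png","pics/jig_s.png",130,205,260,305,6)
E
```

```text
(no output)
```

View pics/guns.png

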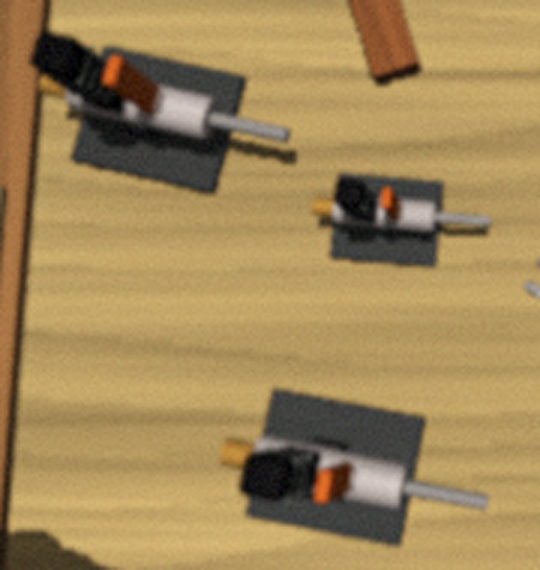

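View pics/jig.png

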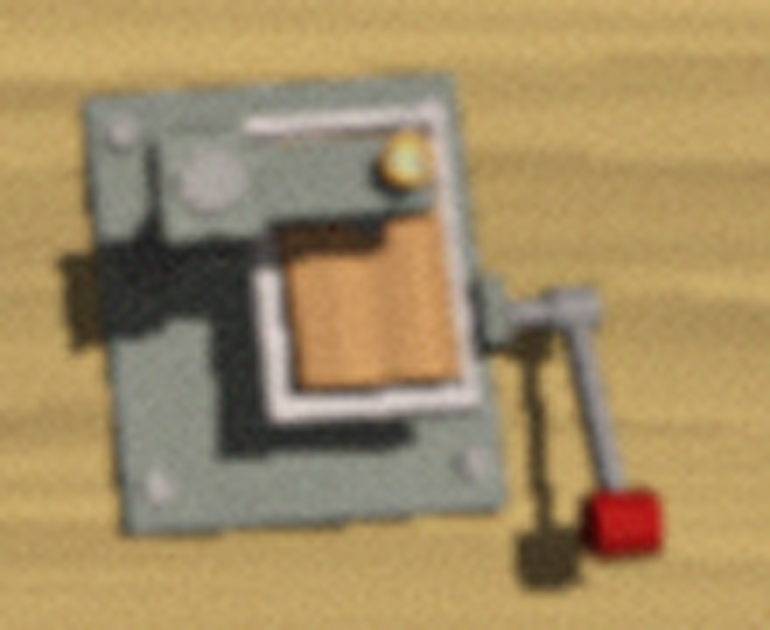

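View pics/guns_s.png

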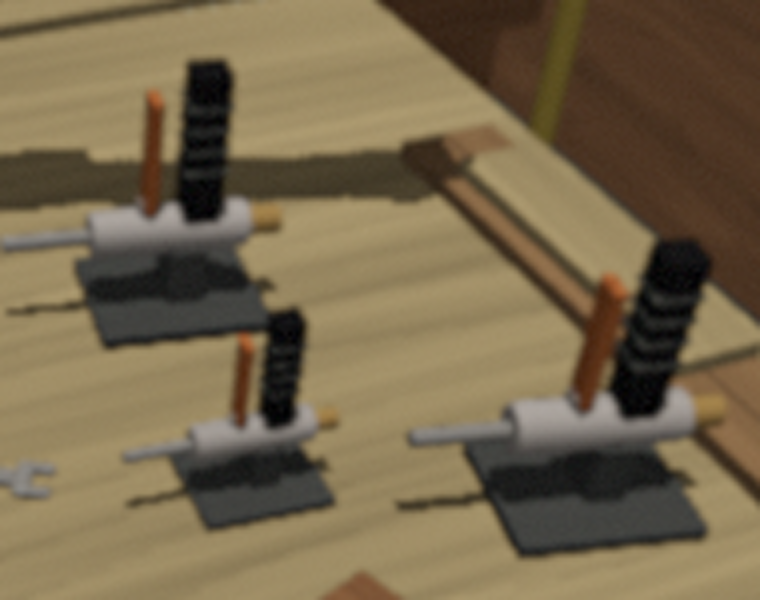

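View pics/jig_s.png

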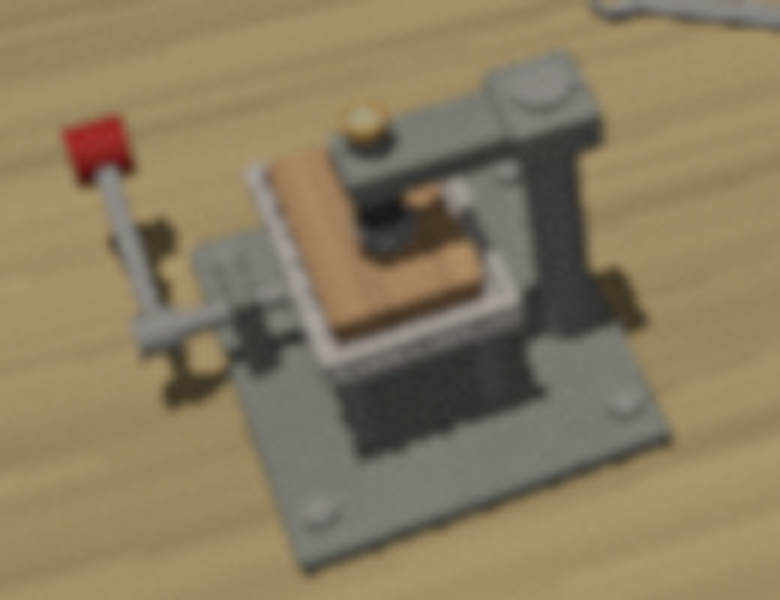

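```bash
python3 - <<'E'
from h import *
C={'A':[(108,47),(245,75),(215,192),(73,158)],'C':[(275,390),(425,418),(400,545),(247,515)],'B':[(337,175),(442,182),(436,266),(332,258)]}
P=cloud("top",np.load("pics/top0.npy")); Q=cloud("scene",np.load("pics/scene0.npy"))
for k,c in C.items():
    w=np.array([onz("top",110+x/3-.33,140+y/3-.33,0.004) for x,y in c])
    print(k,w.mean(0).round(4),[round(float(np.linalg.norm(w[i]-w[(i+1)%4])),4) for i in range(4)], w[:,:2].round(3).tolist())
    m=w.mean(0)
    for n,X in(("top",P),("scene",Q)):
        s=np.linalg.norm(X[...,:2]-m[:2],axis=-1)<.07*1.2
        print(n,"zmax",np.nanpercentile(X[s][:,2],[90,98,99.8]))
c=[(85,98),(455,75),(505,510),(127,533)]
w=np.array([onz("top",340+x/7-.43,150+y/7-.43,0.012) for x,y in c]);print('jig',w.mean(0),[round(float(np.linalg.norm(w[i]-w[(i+1)%4])),4) for i in range(4)],w[:,:2].round(3).tolist())
c=[(192,245),(305,570),(672,438)]
w=np.array([onz("scene",130+x/6-.42,205+y/6-.42,0.012) for x,y in c]);print('jigs',w.round(4).tolist())
print('knob',onz("top",340+623/7-.43,150+522/7-.43,0.08))
print('spanner',onz("top",290,236,0.01),onz("top",334,260,0.01),'tin',onz("top",305,120,.09),'block',onz("top",237,147,.036))
E
```

```text
A [0.6052 0.557  0.004 ] [0.1526, 0.1286, 0.157, 0.1247] [[0.682, 0.619], [0.652, 0.469], [0.526, 0.494], [0.561, 0.647]]
top zmax [0.21264435 0.2366387  0.23944043]
scene zmax [0.20389257 0.23644008 0.23939744]
C [0.2477 0.3561 0.004 ] [0.1548, 0.1259, 0.1557, 0.1254] [[0.323, 0.421], [0.296, 0.269], [0.172, 0.291], [0.199, 0.444]]
top zmax [0.69848407 0.72405818 0.73294779]
scene zmax [0.20081731 0.23651284 0.23941885]
B [0.4974 0.3134 0.004 ] [0.1099, 0.0878, 0.1076, 0.087] [[0.544, 0.367], [0.538, 0.257], [0.45, 0.261], [0.457, 0.369]]
top zmax [0.07228228 0.16434581 0.16770229]
scene zmax [0.1262125  0.16377391 0.16764977]
jig [ 0.56351757 -0.12974952  0.012     ] [0.1679, 0.1981, 0.1667, 0.1972] [[0.656, -0.039], [0.668, -0.207], [0.471, -0.22], [0.459, -0.054]]
jigs [[0.4684, -0.2203, 0.012], [0.6719, -0.2051, 0.012], [0.6594, -0.0398, 0.012]]
knob [ 0.45677053 -0.24764399  0.08      ]
spanner [0.42664375 0.15325459 0.01      ] [0.35501066 0.01990872 0.01      ] tin [0.76796259 0.11041767 0.09      ] block [0.70025807 0.32031579 0.036     ]
```

```bash
python3 - <<'E'
from h import *
m=np.array([.4974,.3134])
ang=np.arctan2(-.109,-.0063); 
# refine foot angle with minAreaRect on dark low points? use two long edges
ang=np.mean([np.arctan2(.257-.367,.538-.544),np.arctan2(.261-.369,.450-.457)])
R=np.array([[np.cos(ang),np.sin(ang)],[-np.sin(ang),np.cos(ang)]])
print(np.degrees(ang))
for n in("top","scene"):
    X=cloud(n,np.load(f"pics/{n}0.npy")); I=cv2.imread(f"pics/{n}0.png").astype(int)
    L=(X[...,:2]-m)@R.T
    near=(abs(L[...,0])<.13)&(abs(L[...,1])<.05)
    b,g,r=I[...,0],I[...,1],I[...,2]
    org=near&(r>110)&(b<70)&(r-g>50)&(X[...,2]>.075); blk=near&(r<70)&(X[...,2]>.085)
    foot=near&(X[...,2]<.012)&(r<75)
    bar=near&(r>120)&(abs(r-b)<45)&(X[...,2]>.04)&(X[...,2]<.09)
    for k,s in(("org",org),("blk",blk),("bar",bar)):
        q=np.c_[L[s],X[s][:,2]]
        print(n,k,s.sum(),np.percentile(q,[2,50,98],axis=0).round(4).tolist())
        if k!="bar":
            for z0,z1 in((.075,.1),(.1,.12),(.12,.14),(.14,.15),(.15,.162),(.162,.17)):
                t=q[(q[:,2]>z0)&(q[:,2]<z1)]
                if len(t)>5: print('  ',z0,len(t),np.percentile(t[:,:2],[3,50,97],axis=0).round(4).tolist())
        else:
            t=q[(q[:,0]>.06)]
            A=np.polyfit(q[:,0],q[:,1],1); print('  slope',A, 'tip',np.percentile(q[:,0],99.5))
E
```

```text
-93.41527930962307
top org 23 [[0.0148, -0.0101, 0.143], [0.0196, 0.0006, 0.1468], [0.0236, 0.007, 0.1504]]
   0.14 22 [[0.015, -0.01], [0.0195, -0.0002], [0.0235, 0.0069]]
top blk 154 [[-0.0222, -0.0122, 0.0914], [-0.0059, -0.0042, 0.1577], [0.0224, 0.0108, 0.1684]]
   0.075 11 [[-0.0197, -0.012], [-0.0054, -0.0114], [0.0199, -0.0045]]
   0.1 24 [[-0.0218, -0.0124], [0.0002, -0.0095], [0.0225, 0.0084]]
   0.12 21 [[-0.0203, -0.0121], [0.0001, -0.0085], [0.0235, 0.0097]]
   0.14 13 [[-0.0153, -0.0123], [-0.0005, -0.0109], [0.0007, 0.0106]]
   0.15 18 [[-0.0186, -0.0115], [-0.0012, -0.0073], [0.0004, 0.0073]]
   0.162 67 [[-0.0222, -0.0098], [-0.0118, 0.0008], [-0.0012, 0.0102]]
top bar 177 [[-0.0427, -0.0124, 0.0548], [0.0447, -0.0021, 0.0661], [0.1056, 0.0113, 0.0729]]
  slope [ 0.02057243 -0.00271552] tip 0.10756803137014288
scene org 10 [[0.0188, -0.0064, 0.146], [0.0213, 0.0012, 0.1491], [0.0241, 0.0101, 0.1512]]
   0.14 6 [[0.0196, -0.0065], [0.0219, -0.0001], [0.0242, 0.0077]]
scene blk 220 [[-0.0199, -0.0069, 0.0863], [-0.0064, 0.0095, 0.1332], [0.002, 0.0138, 0.1675]]
   0.075 32 [[-0.0205, -0.0032], [-0.0076, 0.0101], [0.002, 0.0139]]
   0.1 45 [[-0.0188, 0.0002], [-0.005, 0.0102], [0.0024, 0.0134]]
   0.12 49 [[-0.0192, -0.0036], [-0.0071, 0.0095], [0.0019, 0.0133]]
   0.14 27 [[-0.0196, -0.0044], [-0.0045, 0.0098], [0.0018, 0.0129]]
   0.15 30 [[-0.0188, -0.0081], [-0.006, 0.0089], [0.0018, 0.0129]]
   0.162 37 [[-0.0199, -0.0072], [-0.0066, 0.0041], [0.001, 0.0104]]
scene bar 176 [[-0.045, -0.0095, 0.0564], [0.0287, 0.0046, 0.066], [0.1054, 0.0141, 0.0732]]
  slope [-0.0803181   0.00585278] tip 0.11111288123946243
```

```bash
cat >> h.py <<'E'
from scipy.spatial.transform import Rotation as Rn
def down(yaw):  # tool x down, tool y along yaw
    x=np.array([0,0,-1.]);y=np.array([np.cos(yaw),np.sin(yaw),0]);return Rn.from_matrix(np.c_[x,y,np.cross(x,y)])
def rel(p,R,s=None):
    s=s or robot.state(); R0=Rn.from_rotvec(s['tcp_rot'])
    return np.r_[R0.inv().apply(np.asarray(p)-s['eef_pos']),(R0.inv()*R).as_rotvec()].round(4)
E
python3 - <<'E'
from h import *
s=robot.state();print(Rn.from_rotvec(s['tcp_rot']).as_matrix().round(3))
a=np.radians(-93.4)
for y in(a,a+np.pi):
    print(rel([.176,.626,.38],down(y)),rel([.498,.3204,.38],down(y)),rel([.498,.3204,.30],down(y)))
E
```

```text
[[-0.     0.271  0.963]
 [-0.002  0.963 -0.271]
 [-1.    -0.002  0.   ]]
[-7.6900e-02  6.0000e-04 -5.0000e-04  2.9262e+00  2.3000e-03  1.0000e-04] [-7.6500e-02 -2.0620e-01  3.9240e-01  2.9262e+00  2.3000e-03  1.0000e-04] [ 3.5000e-03 -2.0610e-01  3.9230e-01  2.9262e+00  2.3000e-03  1.0000e-04]
[-7.690e-02  6.000e-04 -5.000e-04 -2.154e-01 -1.000e-04  1.600e-03] [-7.650e-02 -2.062e-01  3.924e-01 -2.154e-01 -1.000e-04  1.600e-03] [ 3.500e-03 -2.061e-01  3.923e-01 -2.154e-01 -1.000e-04  1.600e-03]
```

Emit:
{"method": "step_arm", "body": {
  "commands": [0.0854,-0.04,0,0,0,0,0,0.0854,-0.077,0,0,0,0,0,0.0854,-0.077,-0.018,0.034,-0.1,0,0,0.0854,-0.077,-0.036,0.068,-0.2154,0,0,0.0854,-0.077,-0.054,0.102,-0.2154,0,0.0016,0.0854,-0.077,-0.072,0.136,-0.2154,0,0.0016,0.0854,-0.077,-0.09,0.17,-0.2154,0,0.0016,0.0854,-0.077,-0.108,0.204,-0.2154,0,0.0016,0.0854,-0.077,-0.126,0.238,-0.2154,0,0.0016,0.0854,-0.077,-0.144,0.272,-0.2154,0,0.0016,0.0854,-0.077,-0.162,0.306,-0.2154,0,0.0016,0.0854,-0.077,-0.18,0.34,-0.2154,0,0.0016,0.0854,-0.077,-0.196,0.374,-0.2154,0,0.0016,0.0854,-0.077,-0.206,0.392,-0.2154,0,0.0016,0.0854,-0.077,-0.206,0.392,-0.2154,0,0.0016,0.0854,-0.077,-0.206,0.392,-0.2154,0,0.0016,0.0854,-0.04,-0.206,0.392,-0.2154,0,0.0016,0.0854,-0.0,-0.206,0.392,-0.2154,0,0.0016,0.0854,0.0,-0.206,0.392,-0.2154,0,0.0016]
}}

```text
time: 1.68
eef_pos: [0.493, 0.3205, 0.2969]
tcp_rot: [0.04, 1.581, -0.049]
contact_force: [-1.2, -0.5, -0.4]
opening: 1.001
```

```bash
python3 - <<'E'
from h import *
robot.camera("top")
for n in("scene","top"):
    p,d=robot.camera(n); cv2.imwrite(f"pics/{n}1.png",p)
crop("pics/scene1.png","pics/a1.png",260,60,440,230,4)
s=robot.state();print(s['eef_pos'],s['contact_force'])
a=np.radians(-93.4)
print(rel([.498,.3204,.185],down(a+np.pi)))
E
```

```text
[0.49749343 0.32225181 0.30524555] [-0.2383096   0.74178262  0.64257946]
[ 0.1202 -0.0021  0.0006  0.0016  0.0005 -0.0024]
```

View pics/a1.png

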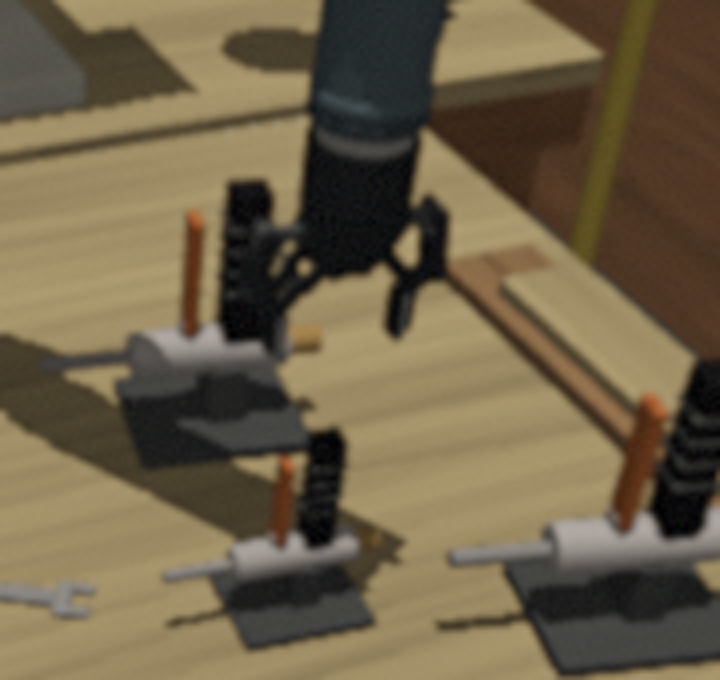

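View pics/top1.png

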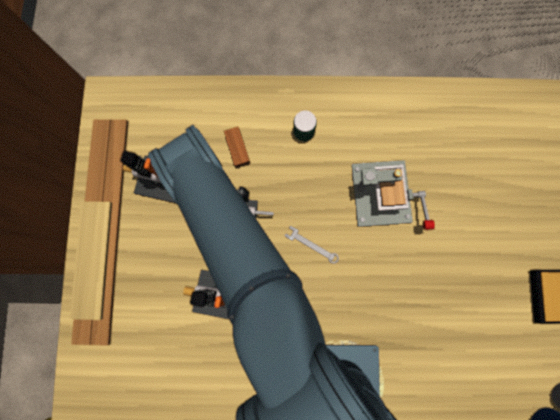

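```bash
python3 - <<'E'
from h import *
for z in(.305,.25,.232): u,v=proj("scene",[.4975,.3222,z]);print(z,(u-260)*4,(v-60)*4)
E
```

```text
0.305 346.10606724625814 269.71437386467454
0.25 336.54117009633114 338.33603364248086
0.232 333.53629346371804 359.850811032897
```

Emit:
{"method": "step_arm", "body": {
  "commands": [0.0854,0.02,0,0,0,0,0,0.0854,0.04,0,0,0,0,0,0.0854,0.06,0,0,0,0,0,0.0854,0.08,0,0,0,0,0,0.0854,0.1,0,0,0,0,0,0.0854,0.118,0,0,0,0,0,0.0854,0.118,0,0,0,0,0,0.0854,0.118,0,0,0,0,0,0.0854,0.118,0,0,0,0,0]
}}

```text
time: 2.58
eef_pos: [0.4991, 0.3223, 0.1884]
tcp_rot: [0.05, 1.567, -0.043]
contact_force: [0.3, -0.6, -0.5]
opening: 1.0
```

```bash
python3 - <<'E'
from h import *
p,d=robot.camera("scene"); cv2.imwrite(f"pics/scene2.png",p)
crop("pics/scene2.png","pics/a2.png",290,110,400,230,6)
s=robot.state();print(s['eef_pos'],s['contact_force'])
print(rel([.498,.3204,.185],down(np.radians(86.6))))
for z in(.185,.13): u,v=proj("scene",[.498,.3204,z]);print(z,(u-290)*6,(v-110)*6)
E
```

```text
[0.49903382 0.32220229 0.18832296] [-0.35481234 -0.57289905  0.49019941]
[ 0.0033 -0.0019 -0.0009  0.0001  0.0032 -0.0042]
0.185 306.1339909227938 322.2760143477073
0.13 293.629873003237 411.9962760857274
```

View pics/a2.png

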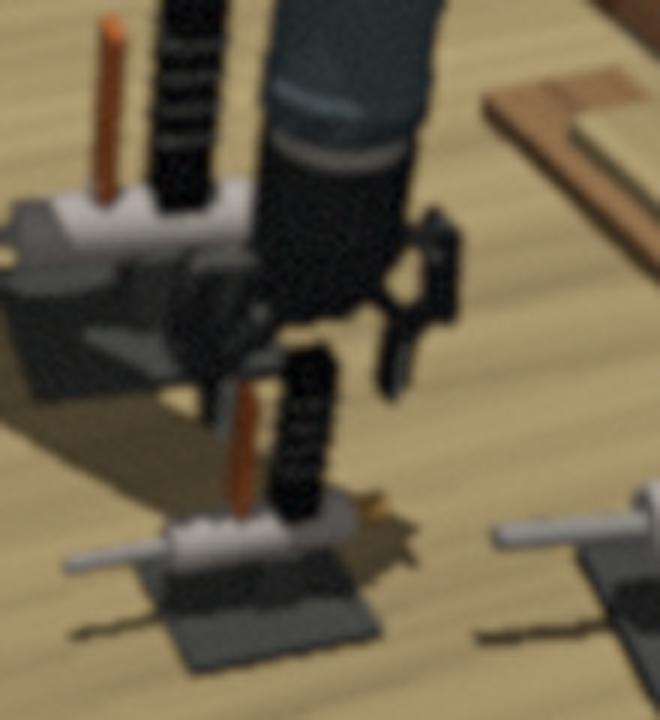

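Emit:
{"method": "step_arm", "body": {
  "commands": [0.0854,0.003,-0.002,0,0,0,0,0.06,0.003,-0.002,0,0,0,0,0.05,0.003,-0.002,0,0,0,0,0.042,0.003,-0.002,0,0,0,0,0.034,0.003,-0.002,0,0,0,0,0.034,0.003,-0.002,0,0,0,0,0.034,0.003,-0.002,0,0,0,0,0.034,0.003,-0.002,0,0,0,0,0.034,0.003,-0.002,0,0,0,0,0.034,0.003,-0.002,0,0,0,0,0.034,0.003,-0.002,0,0,0,0,0.034,0.003,-0.002,0,0,0,0]
}}

```text
time: 3.63
eef_pos: [0.4981, 0.3191, 0.1838]
tcp_rot: [0.048, 1.57, -0.046]
contact_force: [-2.9, 0.0, 9.4]
opening: 0.444
```

```bash
python3 - <<'E'
from h import *
p,d=robot.camera("scene"); cv2.imwrite(f"pics/scene3.png",p)
crop("pics/scene3.png","pics/a3.png",290,110,400,230,6)
s=robot.state();print(s['eef_pos'],s['contact_force'],s['opening'],s['opening']*85.4)
E
```

```text
[0.49804449 0.31907533 0.18381567] [0.32451498 0.82296373 6.47493687] 0.4417082255459202 37.72188246162159
```

View pics/a3.png

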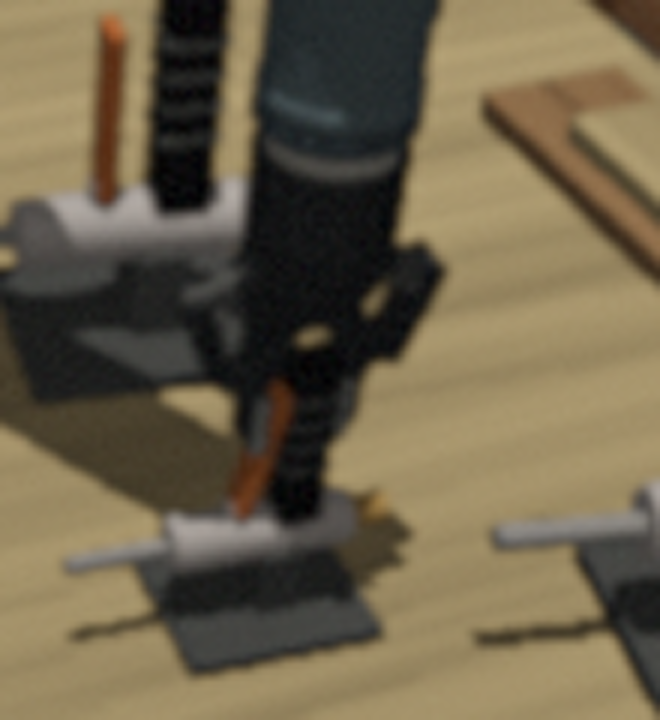

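Emit:
{"method": "step_arm", "body": {
  "commands": [0.034,0,0,0,0,0,0,0.034,0,0,0,0,0,0,0.034,0,0,0,0,0,0,0.06,0,0,0,0,0,0,0.0854,0,0,0,0,0,0,0.0854,0,0,0,0,0,0,0.0854,0,0,0,0,0,0,0.0854,0,0,0,0,0,0,0.0854,0,0,0,0,0,0,0.0854,0,0,0,0,0,0,0.0854,0,0,0,0,0,0,0.0854,0,0,0,0,0,0,0.0854,0,0,0,0,0,0,0.0854,0,0,0,0,0,0]
}}

```text
time: 4.85
eef_pos: [0.4977, 0.3192, 0.1829]
tcp_rot: [0.048, 1.57, -0.045]
contact_force: [-0.2, 0.0, 0.3]
opening: 1.001
```

```bash
python3 - <<'E'
from h import *
p,d=robot.camera("scene"); cv2.imwrite(f"pics/scene4.png",p)
crop("pics/scene4.png","pics/a4.png",290,110,400,230,6)
s=robot.state();print(s['eef_pos'],s['contact_force'],s['opening'],s['opening']*85.4)
E
```

```text
[0.4977013  0.31915166 0.18288697] [ 0.02046658 -1.57733683 -0.03551913] 1.0050626458997252 85.83234995983653
```

View pics/a4.png

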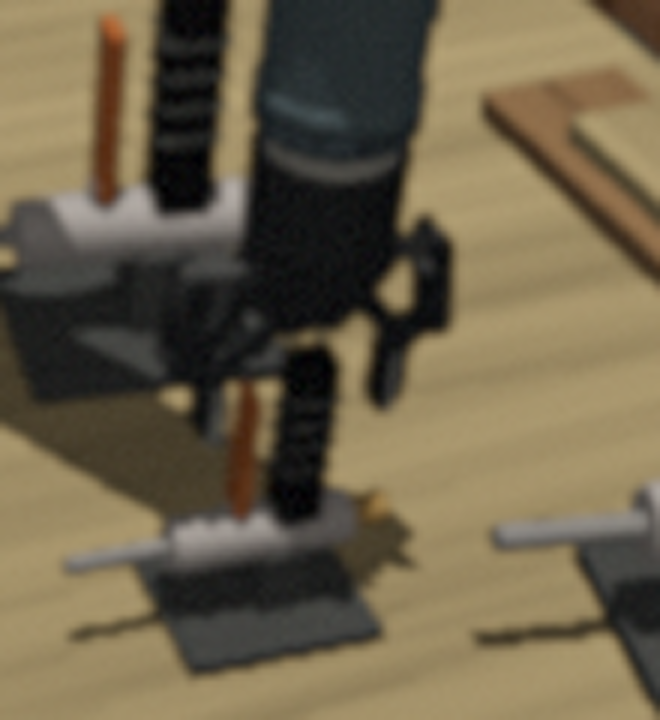

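Emit:
{"method": "step_arm", "body": {
  "commands": [0.0854,-0.03,0,0,0,0,0,0.0854,-0.07,0,0,0,0,0,0.0854,-0.11,0,0,0,0,0,0.0854,-0.15,0,0,0,0,0,0.0854,-0.19,0,0,0,0,0,0.0854,-0.19,0,0,0,0,0,0.0854,-0.19,0,0,0,0,0]
}}

```text
time: 5.48
eef_pos: [0.4986, 0.3194, 0.3757]
tcp_rot: [0.051, 1.566, -0.043]
contact_force: [0.3, -0.8, -0.7]
opening: 1.004
```

```bash
python3 - <<'E'
from h import *
D={n:robot.camera(n) for n in("top","scene")}
for n in D: cv2.imwrite(f"pics/{n}5.png",D[n][0]);np.save(f"pics/{n}5.npy",D[n][1])
th=np.radians(4.2);m=np.array([.5635,-.1297]);R=np.array([[np.cos(th),np.sin(th)],[-np.sin(th),np.cos(th)]])
for n in D:
    I,d=D[n];I=I.astype(int);X=cloud(n,d);L=(X[...,:2]-m)@R.T
    near=(abs(L[...,0])<.16)&(abs(L[...,1])<.16)
    b,g,r=I[...,0],I[...,1],I[...,2]
    red=near&(r>100)&(g<45)&(b<60)&(X[...,2]>.03)
    q=np.c_[L[red],X[red][:,2]];print(n,'knob',red.sum(),np.percentile(q,[2,50,98],axis=0).round(4).tolist())
    v,u=np.nonzero(red);print('  px',u.mean(),v.mean(),onz(n,u.mean(),v.mean(),.078), (onz(n,u.mean(),v.mean(),.078)[:2]-m)@R.T)
    bed=near&(X[...,2]>.066)&(X[...,2]<.1)&(g>120)&(abs(r-b)<40)&(L[...,1]>-.075)
    q=np.c_[L[bed],X[bed][:,2]];print('bed rim',bed.sum(),np.percentile(q,[2,50,98],axis=0).round(4).tolist())
    brd=near&(r-b>70)&(X[...,2]>.07)&(X[...,2]<.12)
    q=np.c_[L[brd],X[brd][:,2]];print('board',brd.sum(),np.percentile(q,[2,50,98],axis=0).round(4).tolist())
    bar=near&(L[...,1]<-.092)&(L[...,0]>-.09)&(X[...,2]>.035)
    q=np.c_[L[bar],X[bar][:,2]];print('bar',len(q),np.percentile(q,[2,50,98],axis=0).round(4).tolist(),np.polyfit(q[:,0],q[:,1],1))
    top=near&(X[...,2]>.14);q=np.c_[L[top],X[top][:,2]];print('arm',np.percentile(q,[2,50,98],axis=0).round(4).tolist())
s=robot.state();print(s['eef_pos'],s['joints'])
crop("pics/top5.png","pics/j5.png",340,150,450,240,7)
E
```

```text
top knob 69 [[-0.1269, -0.121, 0.0798], [-0.116, -0.1086, 0.0844], [-0.1053, -0.0977, 0.0893]]
  px 428.82608695652175 224.33333333333334 [ 0.45647306 -0.24906946  0.078     ] [-0.11548192 -0.11121043]
bed rim 317 [[-0.0638, -0.0522, 0.0738], [-0.031, -0.0063, 0.0839], [0.0644, 0.0313, 0.0909]]
board 560 [[-0.1271, -0.1215, 0.0777], [-0.0296, -0.0214, 0.0954], [0.0114, 0.0194, 0.1001]]
bar 148 [[-0.0875, -0.1203, 0.0442], [-0.0378, -0.107, 0.0573], [-0.0108, -0.0948, 0.0713]] [ 0.03266238 -0.10630823]
arm [[-0.002, -0.0198, 0.1437], [0.0177, 0.0394, 0.1574], [0.0397, 0.0835, 0.1748]]
scene knob 41 [[-0.117, -0.1212, 0.0768], [-0.1073, -0.1113, 0.0829], [-0.1021, -0.1026, 0.0892]]
  px 145.90243902439025 229.26829268292684 [ 0.45802803 -0.2494066   0.078     ] [-0.11395582 -0.11166055]
bed rim 240 [[-0.0587, -0.0564, 0.0719], [0.0376, -0.0453, 0.0857], [0.0643, 0.0303, 0.089]]
board 85 [[-0.1243, -0.1248, 0.0773], [-0.1094, -0.1106, 0.0853], [-0.057, -0.0614, 0.0932]]
bar 149 [[-0.0852, -0.12, 0.0439], [-0.0253, -0.1103, 0.0571], [-0.0093, -0.0937, 0.0725]] [ 0.05462731 -0.10754954]
arm [[0.0008, -0.0243, 0.1422], [0.0279, 0.0314, 0.1577], [0.042, 0.0804, 0.1757]]
[0.4971646  0.31861165 0.37199854] [-0.73154259  0.36949806  0.11369163  1.63098605 -0.04629971  1.14394137
  0.90521393]
```

View pics/scene5.png

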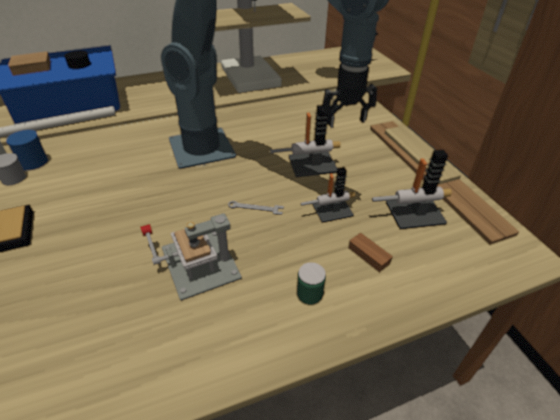

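```bash
python3 - <<'E'
from h import *
R=down(np.radians(94.2))
print(rel([.4568,-.2482,.372],R),rel([.4568,-.2482,.22],R))
E
```

```text
[-4.000e-04 -5.682e-01 -6.700e-03 -1.326e-01 -9.000e-04 -8.000e-04] [ 0.1516 -0.5683 -0.0066 -0.1326 -0.0009 -0.0008]
```

Emit:
{"method": "step_arm", "body": {
  "commands": [0.0854,0,-0.03,0,0,0,0,0.0854,0,-0.065,0,-0.05,0,0,0.0854,0,-0.1,0,-0.1,0,0,0.0854,0,-0.135,0,-0.1326,0,0,0.0854,0,-0.17,0,-0.1326,0,0,0.0854,0,-0.205,0,-0.1326,0,0,0.0854,0,-0.24,0,-0.1326,0,0,0.0854,0,-0.275,0,-0.1326,0,0,0.0854,0,-0.31,0,-0.1326,0,0,0.0854,0,-0.345,-0.002,-0.1326,0,0,0.0854,0,-0.38,-0.004,-0.1326,0,0,0.0854,0,-0.415,-0.0066,-0.1326,0,0,0.0854,0,-0.45,-0.0066,-0.1326,0,0,0.0854,0,-0.485,-0.0066,-0.1326,0,0,0.0854,0,-0.52,-0.0066,-0.1326,0,0,0.0854,0,-0.55,-0.0066,-0.1326,0,0,0.0854,0,-0.568,-0.0066,-0.1326,0,0,0.0854,0,-0.568,-0.0066,-0.1326,0,0,0.0854,0,-0.568,-0.0066,-0.1326,0,0,0.0854,0,-0.568,-0.0066,-0.1326,0,0]
}}

```text
time: 7.25
eef_pos: [0.4571, -0.2466, 0.3707]
tcp_rot: [-0.056, 1.572, 0.061]
contact_force: [0.3, 0.8, -0.6]
opening: 0.997
```

```bash
python3 - <<'E'
from h import *
p,d=robot.camera("scene"); cv2.imwrite(f"pics/scene6.png",p)
s=robot.state();print(s['eef_pos'],s['contact_force'],s['joints'])
R=down(np.radians(94.2))
print(rel([.4568,-.2482,.2],R),rel([.4568,-.2482,.126],R))
E
```

```text
[ 0.45736005 -0.24620545  0.37100098] [ 0.08934794 -0.75324237  0.1768255 ] [ 0.04534438  0.25173151  0.43728193  1.8229049  -0.12099191  1.09540237
  2.17221306]
[ 0.171  -0.0024 -0.0005  0.0018 -0.0013 -0.0029] [ 0.245  -0.0027 -0.0004  0.0018 -0.0013 -0.0029]
```

View pics/scene6.png

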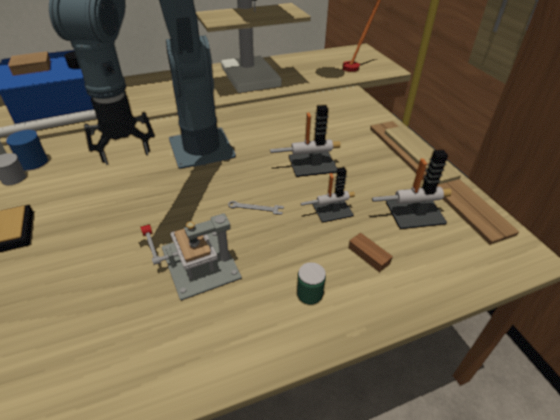

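Emit:
{"method": "step_arm", "body": {
  "commands": [0.0854,0.035,-0.0025,0,0,0,0,0.0854,0.07,-0.0025,0,0,0,0,0.0854,0.105,-0.0025,0,0,0,0,0.0854,0.135,-0.0025,0,0,0,0,0.0854,0.16,-0.0025,0,0,0,0,0.0854,0.185,-0.0025,0,0,0,0,0.0854,0.205,-0.0025,0,0,0,0,0.0854,0.225,-0.0025,0,0,0,0,0.0854,0.245,-0.0025,0,0,0,0,0.0854,0.245,-0.0025,0,0,0,0,0.0854,0.245,-0.0025,0,0,0,0,0.0854,0.245,-0.0025,0,0,0,0]
}}

```text
time: 8.3
eef_pos: [0.4582, -0.2495, 0.1278]
tcp_rot: [-0.057, 1.569, 0.059]
contact_force: [-0.4, 0.0, 0.2]
opening: 1.0
```

```bash
python3 - <<'E'
from h import *
for n in("scene","top"):
    p,d=robot.camera(n); cv2.imwrite(f"pics/{n}7.png",p)
crop("pics/scene7.png","pics/a7.png",100,150,250,300,4)
crop("pics/top7.png","pics/b7.png",340,130,480,260,4)
s=robot.state();print(s['eef_pos'],s['contact_force'])
R=down(np.radians(94.2))
print(rel([.4568,-.2482,.126],R))
E
```

```text
[ 0.45847235 -0.24987477  0.12827073] [ 0.31260658 -0.36458504  0.95787427]
[ 0.0023  0.0018 -0.0015  0.0005  0.0024 -0.0007]
```

View pics/a7.png

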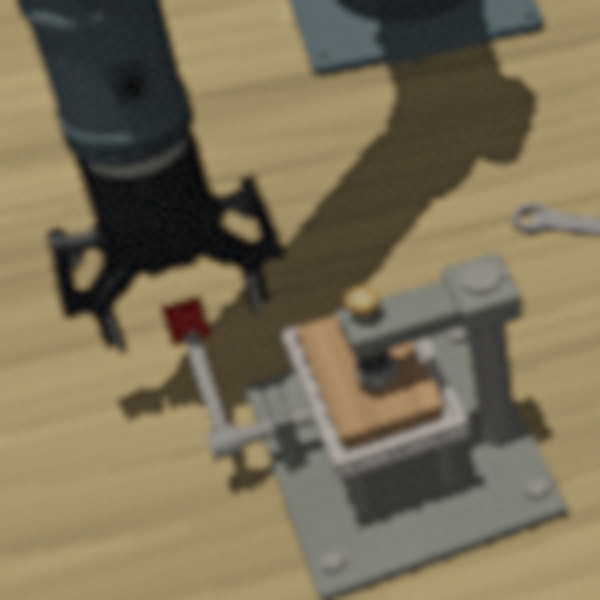

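View pics/b7.png

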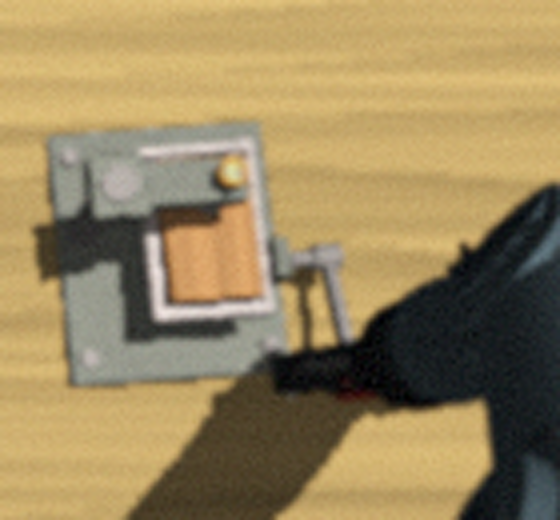

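Emit:
{"method": "step_arm", "body": {
  "commands": [0.05,0.002,0.0015,-0.0015,0,0,0,0.035,0.002,0.0015,-0.0015,0,0,0,0.02,0.002,0.0015,-0.0015,0,0,0,0.02,0.002,0.0015,-0.0015,0,0,0,0.02,0.002,0.0015,-0.0015,0,0,0,0.02,0.002,0.0015,-0.0015,0,0,0,0.02,0.002,0.0015,-0.0015,0,0,0,0.02,0.002,0.0015,-0.0015,0,0,0]
}}

```text
time: 9.07
eef_pos: [0.4562, -0.2504, 0.1256]
tcp_rot: [-0.058, 1.568, 0.056]
contact_force: [-0.2, -5.2, 2.9]
opening: 0.321
```

```bash
python3 - <<'E'
from h import *
p,d=robot.camera("scene"); cv2.imwrite(f"pics/scene8.png",p)
crop("pics/scene8.png","pics/a8.png",100,150,250,300,4)
s=robot.state();print(s['eef_pos'],s['contact_force'],s['opening']*85.4)
# arc rows: knob moves about pivot; offsets in tool axes
R0=Rn.from_rotvec(s['tcp_rot']);th=np.radians(4.2);ex=np.array([np.cos(th),np.sin(th),0])
for q in np.radians(np.arange(0,76,5)):
    a0=np.radians(15)
    dx=.1*(np.cos(a0)-np.cos(a0+q));dz=.1*(np.sin(a0+q)-np.sin(a0))
    print(round(np.degrees(q)),R0.inv().apply(ex*dx+np.array([0,0,dz])).round(4))
E
```

```text
[ 0.45616294 -0.25046263  0.12561479] [-0.95669981 -4.77087623  3.09907325] 27.279348953932633
0 [0. 0. 0.]
5 [-0.0083 -0.      0.0026]
10 [-0.0164 -0.      0.006 ]
15 [-0.0241 -0.      0.01  ]
20 [-0.0315 -0.      0.0147]
25 [-0.0384 -0.      0.02  ]
30 [-0.0448 -0.      0.026 ]
35 [-0.0507 -0.0001  0.0324]
40 [-0.056  -0.0001  0.0393]
45 [-0.0606 -0.0001  0.0467]
50 [-0.0647 -0.0001  0.0544]
55 [-0.068  -0.0001  0.0625]
60 [-0.0706 -0.0001  0.0708]
65 [-0.0725 -0.      0.0793]
70 [-0.0736 -0.      0.088 ]
75 [-0.074  -0.      0.0967]
```

View pics/a8.png

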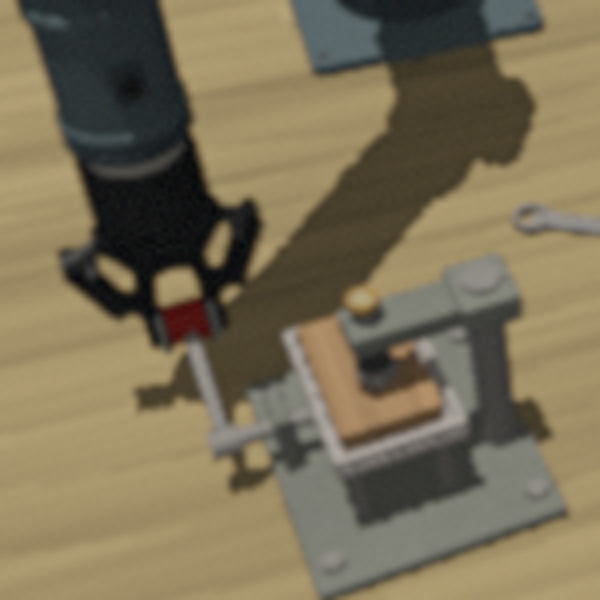

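Emit:
{"method": "step_arm", "body": {
  "commands": [0.02,-0.004,-0.0005,0.001,0,0,0,0.02,-0.0083,-0.001,0.0026,0,0,0,0.02,-0.0124,-0.001,0.0042,0,0,0,0.02,-0.0164,-0.001,0.006,0,0,0,0.02,-0.0203,-0.001,0.0079,0,0,0,0.02,-0.0241,-0.001,0.01,0,0,0,0.02,-0.0279,-0.001,0.0123,0,0,0,0.02,-0.0315,-0.001,0.0147,0,0,0,0.02,-0.0315,-0.001,0.0147,0,0,0,0.02,-0.0315,-0.001,0.0147,0,0,0]
}}

```text
time: 9.95
eef_pos: [0.4696, -0.2495, 0.1556]
tcp_rot: [-0.058, 1.572, 0.058]
contact_force: [-0.0, -5.6, -9.6]
opening: 0.32
```

```bash
python3 - <<'E'
from h import *
p,d=robot.camera("scene"); cv2.imwrite(f"pics/scene9.png",p)
crop("pics/scene9.png","pics/a9.png",100,150,250,300,4)
s=robot.state();print(s['eef_pos'],s['contact_force'],s['ft_torque'],s['opening']*85.4)
E
```

```text
[ 0.46961942 -0.24944715  0.15553568] [ 0.9691805  -4.61527336 -8.74576409] [-1.15714592  0.10675541  0.33175445] 27.15355266182322
```

View pics/a9.png

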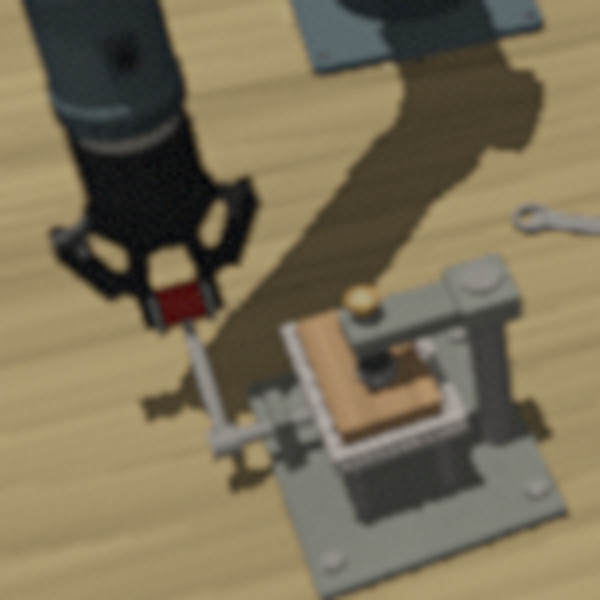

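Emit:
{"method": "step_arm", "body": {
  "commands": [0.02,-0.0035,0,0.0026,0,0,0,0.02,-0.0069,0,0.0053,0,0,0,0.02,-0.0101,0,0.0082,0,0,0,0.02,-0.0133,0,0.0113,0,0,0,0.02,-0.0163,0,0.0144,0,0,0,0.02,-0.0192,0,0.0177,0,0,0,0.02,-0.0219,0,0.0211,0,0,0,0.02,-0.0245,0,0.0246,0,0,0,0.02,-0.0269,0,0.0283,0,0,0,0.02,-0.0291,0,0.032,0,0,0,0.02,-0.0291,0,0.032,0,0,0,0.02,-0.0291,0,0.032,0,0,0]
}}

```text
time: 11.0
eef_pos: [0.4984, -0.2472, 0.1836]
tcp_rot: [-0.055, 1.579, 0.058]
contact_force: [-6.4, -4.7, -7.0]
opening: 0.317
```

```bash
python3 - <<'E'
from h import *
p,d=robot.camera("scene"); cv2.imwrite(f"pics/scene10.png",p)
crop("pics/scene10.png","pics/a10.png",100,150,250,300,4)
s=robot.state();print(s['eef_pos'],s['tcp_rot'],s['contact_force'],s['ft_torque'],s['opening']*85.4)
E
```

```text
[ 0.49832049 -0.2472623   0.1836495 ] [-0.05535265  1.5785218   0.05829499] [-6.24367057 -4.84896332 -6.01900921] [-1.07025671  1.70700209  0.39726186] 26.760424222675244
```

View pics/a10.png

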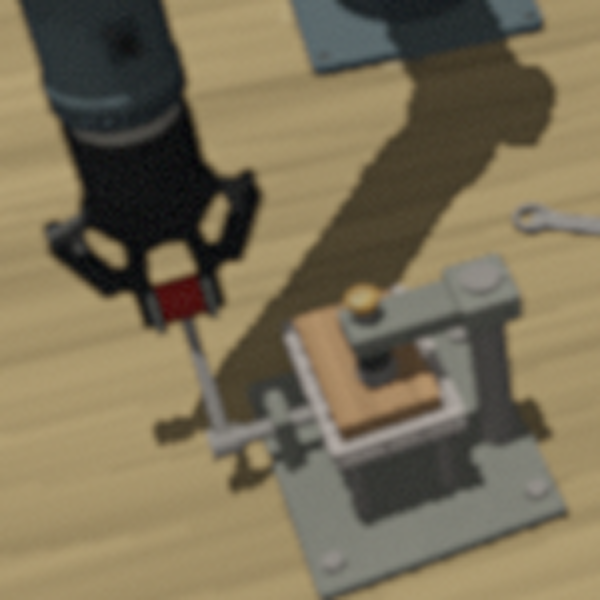

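Emit:
{"method": "step_arm", "body": {
  "commands": [0.02,-0.0021,0,0.0038,0,0,0,0.02,-0.0041,0,0.0077,0,0,0,0.02,-0.0058,0,0.0117,0,0,0,0.02,-0.0074,0,0.0158,0,0,0,0.02,-0.0088,0,0.0199,0,0,0,0.02,-0.01,0,0.0241,0,0,0,0.02,-0.011,0,0.0283,0,0,0,0.02,-0.0119,0,0.0326,0,0,0,0.02,-0.0126,0,0.037,0,0,0,0.02,-0.013,0,0.0413,0,0,0,0.02,-0.0134,0,0.0456,0,0,0,0.02,-0.0136,0,0.05,0,0,0,0.02,-0.0136,0,0.054,0,0,0,0.02,-0.0136,0,0.054,0,0,0,0.02,-0.0136,0,0.054,0,0,0]
}}

```text
time: 12.3
eef_pos: [0.5521, -0.2431, 0.198]
tcp_rot: [-0.054, 1.579, 0.059]
contact_force: [-10.8, -2.2, 4.5]
opening: 0.317
```

```bash
python3 - <<'E'
from h import *
for n in("top","scene"):
    p,d=robot.camera(n); cv2.imwrite(f"pics/{n}11.png",p);np.save(f"pics/{n}11.npy",d)
crop("pics/scene11.png","pics/a11.png",110,160,250,300,5)
s=robot.state();print(s['eef_pos'],s['tcp_rot'],s['contact_force'],s['ft_torque'],s['opening']*85.4)
R=Rn.from_rotvec(s['tcp_rot']).as_matrix();print('grasp',s['eef_pos']+.054*R[:,0])
I=cv2.imread("pics/scene11.png").astype(int);X=cloud("scene",d)
b,g,r=I[...,0],I[...,1],I[...,2]
red=(r>80)&(g<45)&(b<60)&(abs(X[...,0]-.53)<.1)&(abs(X[...,1]+.24)<.06);print('knob',red.sum(),np.nanpercentile(X[red],[2,50,98],axis=0))
brd=(r-b>60)&(abs(X[...,0]-.55)<.08)&(abs(X[...,1]+.14)<.06)&(X[...,2]>.08)&(X[...,2]<.14);print('board z',np.percentile(X[brd][:,2],[25,50,75]))
X0=cloud("scene",np.load("pics/scene5.npy"));I0=cv2.imread("pics/scene5.png").astype(int)
brd=(I0[...,2]-I0[...,0]>60)&(abs(X0[...,0]-.55)<.08)&(abs(X0[...,1]+.14)<.06)&(X0[...,2]>.08)&(X0[...,2]<.14);print('board z0',np.percentile(X0[brd][:,2],[25,50,75]))
E
```

```text
[ 0.55213509 -0.24308505  0.19809615] [-0.05374088  1.57891694  0.05854093] [-9.4207888  -0.41915782  4.11581507] [-0.41039821  2.49103588 -0.01103092] 27.19846030322789
grasp [ 0.5516517  -0.24293743  0.14409851]
knob 3 [[ 0.54698681 -0.24377337  0.15283116]
 [ 0.54809233 -0.23781388  0.15590941]
 [ 0.54883636 -0.23494882  0.15726256]]
board z [0.10803365 0.10887168 0.1097949 ]
board z0 [0.09643605 0.09737037 0.09831484]
```

View pics/a11.png

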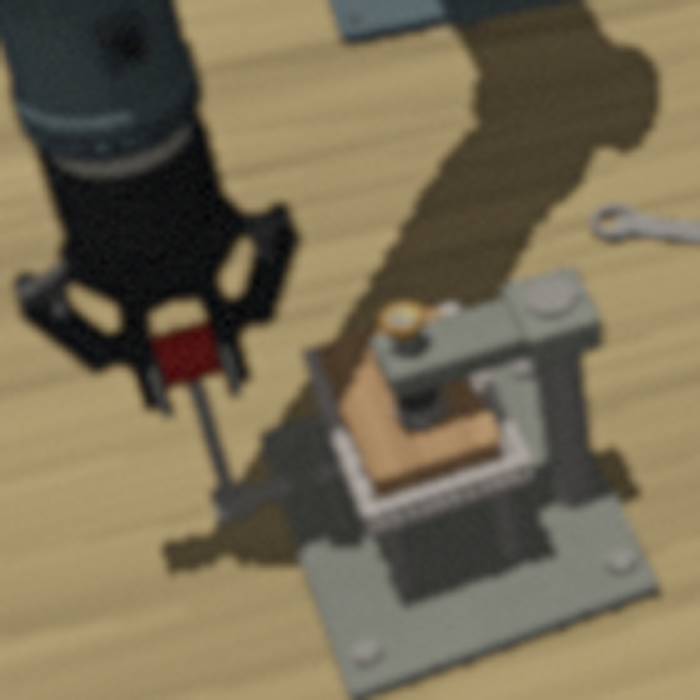

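```bash
python3 - <<'E'
from h import *
for p in([.5531,-.2411,.146],[.5531,-.2411,.046]):
    u,v=proj("scene",p);print(((u-110)*5+2,(v-160)*5+2))
th=np.radians(4.2);ey=np.array([-np.sin(th),np.cos(th),0])
pl=np.array([.5531,-.2411,.046])
for x,y in((187,352),(228,500),(200,385)):
    o,d=ray("scene",110+x/5-.4,160+y/5-.4);t=((pl-o)@ey)/(d@ey);print(x,y,o+d*t)
X=cloud("top",np.load("pics/top11.npy"));X0=cloud("top",np.load("pics/top5.npy"))
for n in("scene","top"):
    X=cloud(n,np.load(f"pics/{n}11.npy"));X0=cloud(n,np.load(f"pics/{n}5.npy"))
    r=np.array([.0,0])
    for x in(.51,.525):
        f=lambda X:np.nanmedian(X[(abs(X[...,0]-x)<.012)&(abs(X[...,1]+.14)<.015)&(X[...,2]<.14)][:,2])
        print(n,x,f(X0),f(X))
    f=lambda X:np.nanpercentile(X[(abs(X[...,0]-.58)<.02)&(abs(X[...,1]+.16)<.02)&(X[...,2]<.25)][:,2],[97,99])
    print('stem',f(X0),f(X))
E
```

```text
(np.float64(194.4192065681855), np.float64(374.869208548766))
(np.float64(233.63766113901403), np.float64(506.32882182461356))
187 352 [ 0.53046484 -0.24276222  0.14129724]
228 500 [ 0.37847894 -0.25392337 -0.13485541]
200 385 [ 0.63528502 -0.23506471  0.21685091]
scene 0.51 0.09737340988961318 0.10927446002824981
scene 0.525 0.09864670472613396 0.10956378277447504
stem [0.17526722 0.17672122] [0.17908601 0.17983861]
top 0.51 0.08462324634469343 0.09443674296996463
top 0.525 0.09626763125557058 0.1076631316229748
stem [0.17465398 0.17554556] [0.17784672 0.17879533]
```

```bash
python3 - <<'E'
from h import *
print('rest pred',proj("scene",[.4568,-.2482,.072]),'obs 145.9 229.3')
I=cv2.imread("pics/scene11.png").astype(int);b,g,r=I[...,0],I[...,1],I[...,2]
red=(r>60)&(r>2.2*g)&(r>2*b);red[:215]=0;red[250:]=0;red[:,:130]=0;red[:,165:]=0
v,u=np.nonzero(red);print('now',red.sum(),u.mean(),v.mean(),u.min(),u.max(),v.min(),v.max(),'pred',proj("scene",[.5531,-.2411,.146]))
X=cloud("scene",np.load("pics/scene11.npy"));print(np.nanpercentile(X[red],[2,25,50,75,98],axis=0).round(4))
th=np.radians(4.2);R=np.array([[np.cos(th),np.sin(th)],[-np.sin(th),np.cos(th)]])
L=(X[...,:2]-[.5531,-.2411])@R.T
for z in np.arange(.04,.135,.01):
    s=(abs(L[...,1])<.012)&(abs(L[...,0])<.05)&(abs(X[...,2]-z)<.005)
    print(round(z,3),s.sum(),np.nanpercentile(L[s],[5,50,95],axis=0).round(4).tolist() if s.sum() else '')
# candidates: lever angle vs predicted centre
for q in(1.0,1.1,1.2,1.309,1.4):
    a=q+.2618;p=np.array([.5531,-.2411,.046])+.1*np.array([-np.cos(a)*np.cos(th),-np.cos(a)*np.sin(th),np.sin(a)]);print(q,proj("scene",p))
E
```

```text
rest pred (np.float64(146.74700448734413), np.float64(230.39556193823157)) obs 145.9 229.3
now 96 146.82291666666666 230.4375 141 152 225 235 pred (np.float64(148.4838413136371), np.float64(234.5738417097532))
[[ 0.5373 -0.2543  0.1454]
 [ 0.5438 -0.2485  0.1526]
 [ 0.5488 -0.2424  0.1562]
 [ 0.5514 -0.2364  0.1601]
 [ 0.555  -0.2303  0.1625]]
0.04 3 [[0.0041, -0.0021], [0.0073, 0.0073], [0.009, 0.0108]]
0.05 31 [[0.0025, -0.0085], [0.008, 0.0022], [0.01, 0.0113]]
0.06 29 [[-0.0024, -0.0095], [0.0034, -0.001], [0.0064, 0.0081]]
0.07 11 [[0.0004, -0.0041], [0.0032, -0.0005], [0.0049, 0.0037]]
0.08 14 [[-0.0011, -0.0042], [0.0012, -0.0003], [0.0045, 0.0034]]
0.09 12 [[-0.0064, -0.005], [-0.0011, -0.001], [0.0017, 0.0032]]
0.1 10 [[-0.0058, -0.0031], [-0.0007, -0.0001], [0.0002, 0.0038]]
0.11 13 [[-0.0063, -0.0045], [-0.0031, -0.0006], [-0.0007, 0.0027]]
0.12 12 [[-0.0068, -0.0043], [-0.0043, -0.0005], [-0.0021, 0.0033]]
0.13 12 [[-0.0095, -0.0045], [-0.0055, -0.0007], [-0.0039, 0.0065]]
1.0 (np.float64(146.37869956774398), np.float64(228.04739775754464))
1.1 (np.float64(146.9489520139817), np.float64(229.7932855161393))
1.2 (np.float64(147.62741178223504), np.float64(231.89572406760374))
1.309 (np.float64(148.48387213771198), np.float64(234.5739384648084))
1.4 (np.float64(149.2859043352028), np.float64(237.0985068341602))
```

Emit:
{"method": "step_arm", "body": {
  "commands": [0.02,-0.0005,0,0.004,0,0,0,0.02,-0.0008,0,0.008,0,0,0,0.02,-0.001,0,0.012,0,0,0,0.02,-0.001,0,0.014,0,0,0,0.02,-0.001,0,0.014,0,0,0,0.02,-0.001,0,0.014,0,0,0,0.02,-0.001,0,0.014,0,0,0]
}}

```text
time: 12.98
eef_pos: [0.565, -0.2421, 0.1978]
tcp_rot: [-0.053, 1.582, 0.059]
contact_force: [-11.2, -2.3, -3.0]
opening: 0.315
```

```bash
cat > chk.py <<'E'
from h import *
import sys
k=sys.argv[1]
p,d=robot.camera("scene"); cv2.imwrite(f"pics/scene{k}.png",p);np.save(f"pics/scene{k}.npy",d)
crop(f"pics/scene{k}.png",f"pics/a{k}.png",110,160,250,300,5)
s=robot.state();print(s['eef_pos'],s['tcp_rot'],s['contact_force'],s['ft_torque'],s['opening']*85.4,s['time'])
X=cloud("scene",d);th=np.radians(4.2);R=np.array([[np.cos(th),np.sin(th)],[-np.sin(th),np.cos(th)]])
L=(X[...,:2]-[.5531,-.2411])@R.T
s=(abs(L[...,1])<.004)&(abs(L[...,0])<.03)&(X[...,2]>.068)&(X[...,2]<.13)
A=np.polyfit(X[s][:,2],L[s][:,0],1);print('bar lean',A,s.sum())
zs=[];
for z in np.arange(.07,.135,.01):
    t=s&(abs(X[...,2]-z)<.005);zs.append((round(z,2),np.median(L[t][:,0]).round(4)))
print(zs)
I=p.astype(int);brd=(I[...,2]-I[...,0]>60)&(abs(X[...,0]-.55)<.08)&(abs(X[...,1]+.14)<.06)&(X[...,2]>.08)&(X[...,2]<.14);print('board z',np.percentile(X[brd][:,2],[25,50,75]))
E
python3 chk.py 12
```

```text
[ 0.56504456 -0.24205322  0.19778321] [-0.0531914   1.58156799  0.05852766] [-10.66446302  -1.81707687  -3.58032714] [-0.5502037   2.48591683 -0.01932409] 26.97324444234179 13.0333
bar lean [-0.03978622  0.00884062] 59
[(np.float64(0.07), np.float64(0.0054)), (np.float64(0.08), np.float64(0.0068)), (np.float64(0.09), np.float64(0.0052)), (np.float64(0.1), np.float64(0.0054)), (np.float64(0.11), np.float64(0.0049)), (np.float64(0.12), np.float64(0.0032)), (np.float64(0.13), np.float64(0.0039))]
board z [0.10829302 0.10919693 0.110231  ]
```

View pics/a12.png

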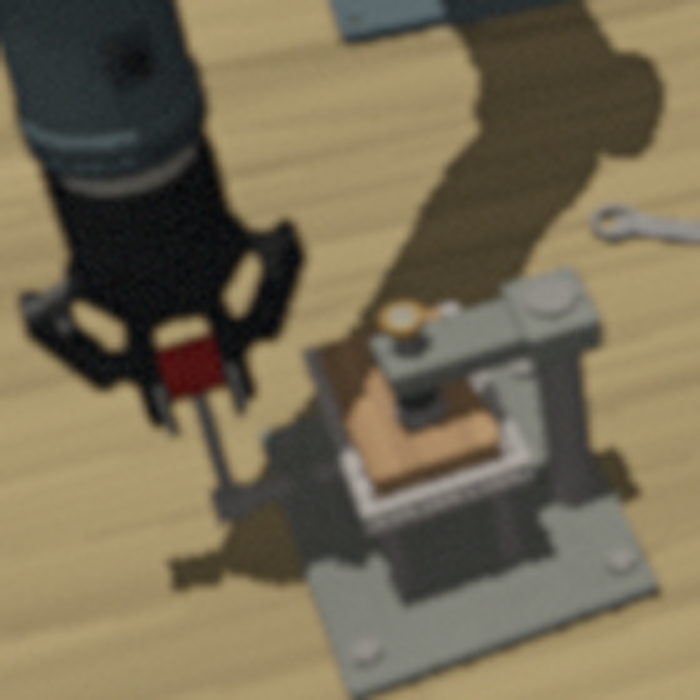

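Emit:
{"method": "step_arm", "body": {
  "commands": [0.02,0,0,0.003,0,0,0,0.02,0,0,0.003,0,0,0,0.02,0,0,0.003,0,0,0,0.02,0,0,0.003,0,0,0,0.02,0,0,0.003,0,0,0,0.02,0,0,0.003,0,0,0,0.02,0,0,0.003,0,0,0,0.02,0,0,0.003,0,0,0,0.02,0,0,0.003,0,0,0,0.02,0,0,0.003,0,0,0]
}}

```text
time: 13.87
eef_pos: [0.5677, -0.2418, 0.1975]
tcp_rot: [-0.053, 1.582, 0.059]
contact_force: [-10.0, -1.7, -3.9]
opening: 0.315
```

```bash
python3 chk.py 13
```

```text
[ 0.56769348 -0.24185455  0.19754813] [-0.053077    1.58232882  0.05861547] [-10.76117847  -1.90899509  -3.9071059 ] [-0.60710878  2.58971328  0.05529596] 27.141011348031206 13.9167
bar lean [0.00394845 0.00522891] 55
[(np.float64(0.07), np.float64(0.0058)), (np.float64(0.08), np.float64(0.0058)), (np.float64(0.09), np.float64(0.0055)), (np.float64(0.1), np.float64(0.0062)), (np.float64(0.11), np.float64(0.0052)), (np.float64(0.12), np.float64(0.0058)), (np.float64(0.13), np.float64(0.0051))]
board z [0.10829563 0.10905686 0.11002004]
```

View pics/scene13.png

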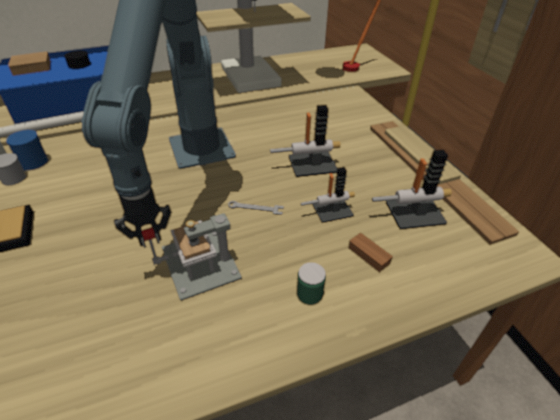

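The lever stands upright (lean about 0), the board is about 11.7 mm up, and the tool holds with about 10 N. The gun trigger at (331,185) is upright, and the spanner (256,208), tin (311,283) and block (370,251) have not moved.

```bash
python3 -c "
from station import robot
print(robot.close_job()); s=robot.state(); print(s['time'],s['eef_pos'],s['contact_force'])"
```

```text
the job is handed in; nothing more can be done
None
the job is handed in; nothing more can be done
```

I squeezed the trigger of the small air gun and let it spring back. I then swung the jig's cam lever upright and handed the job in while still gripping the knob. No verdict is reported, so these are my own last checks.

- **Gun choice:** I used the small gun. Its foot measured about 109 x 87 mm with the grip top near 167 mm high, while the other two had feet of about 155 x 126 mm.
- **Trigger:** The fingers closed to 37.7 mm, against 38 mm for a full squeeze, and I held that for over 0.2 s. After opening, the picture showed the trigger upright again.
- **Lever:** My first stop left it leaning about 0.14 rad short of upright, because the arm lagged under load, so I pushed it about 15 mm further. The depth picture then showed the lever bar within about 0.01 rad of upright, and the pinch held with about 10 N at the wrist.
- **Bed and board:** The board rose about 11.7 mm by depth, give or take about 1 mm, which is too coarse to confirm the 0.3 mm limit on its own. The lever angle is the better evidence. At the first stop the foot's stem had already risen 3 to 4 mm, so the board was pressing on the foot; I did not measure that force.
- **Leave-alone objects:** The spanner, tin and wood block look unmoved in the last picture.
- **Time:** The last reading before hand-in was 13.9 s, against the 51 s limit.

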